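# Clear the bread bin's lid and hold it open

### The arm

A 6-joint arm with a two-finger parallel gripper is mounted at the origin on the work surface. World frame = base frame: x ahead of the robot, y to its left, z up, the work surface at z = 0. Lengths are in mm, angles in rad, forces in N, time in s.
With the tool pointing down it reaches from about 350 to 775 mm from the base axis. Payload 7.3 kg.
Tool frame: the origin (TCP) lies at the very end of the fingers, on their centre line; the grasp point (between the pads) lies 19 mm behind it; z points along the fingers, y is the line along which they close (so a half turn about z gives the same grasp; the last joint's range is limited). The gripper opens to 92 mm and grips with 3 to 60 N. Pads are 19 mm wide; open, the fingers measure 130 mm over their backs; the gripper's body (75 mm by 190 mm) begins 47 mm behind the grasp point.
Start: joints at [-1.262, 0.342, 1.524, -0, 1.275, -0.146], TCP at [230.647, -471.642, 226.741] pointing down, gripper open.
Joint ranges: [-2.53, 2.53], [-0.77, 2.02], [0.04, 2.7], [-1, 4.14], [0.28, 2.66], [-3.11, 3.11]. Speed limits (rad/s): [2.57, 2.57, 3.14, 3.14, 3.14, 3.14].

### API

Orientations are given as [roll, pitch, yaw] about the fixed x, y, z axes, in that order (R = Rz(yaw) Ry(pitch) Rx(roll)).
In Python, from plant import get_obs, vision, workorder gives the robot as it stands.
- The arm moves only by the shell command python3 -m pendant 'ROWS' [OPENING]. ROWS is a JSON object of lists of equal length, an entry for each row: "dp": the shift along the tool's x, y, z in m, a list of three; "rotation": the turn, a rotation vector about the tool's x, y, z in rad, a list of three. A call has 1 to 8 rows; each row is the pose to reach, as a shift and turn from the pose commanded when the call began, along the tool's axes at that moment; what a row does not reach only later rows make up. A row lasts 1/8 s, in which the tool goes at most 62.5 mm and 10.7 degrees, less where a joint would pass 70% of its speed; a pose out of reach is approached as far as the arm can. A call with a gripper value outside its range is refused whole. OPENING is the finger opening in m, from 0 to 0.0918, set as the call begins (- or left out, the last holds). The fingers move at their own pace and stop on an object; the grip force is fixed at half the most. Time passes only in rows, so rows that repeat a pose let the fingers close. It gives the time, the measured TCP pose, the force, the opening and the grip force at its end, in the units of the state.
- get_obs(): the state, without advancing time (a new reading comes with each control period).
- vision.capture(name): name is "scene" or "top" or "wrist"; returns a dict with "pixels" (420x560x3 uint8, red, green, blue), "vfov" (degrees; the focal length in pixels is half the picture's height over the tangent of half this angle, whatever the lens; pixels are square), "cx", "cy" (the principal point, pixels), "pose" (4x4, takes a point from camera to world coordinates); the wrist camera has in their place "T_tool_cam" (4x4, takes a point from camera to tool coordinates, whose origin is the TCP and whose axes are the flange's). Camera axes: x right, y up, looking along -z (the intrinsics and any distortion apply to the point x, -y, -z); pixel columns grow to the right and rows downward; lengths in mm; the calibration is good to about 2 mm. The wrist camera is an equidistant fisheye: a pixel r from the principal point sees the ray r / f radians off the axis. A picture is of the moment at which its call begins: read the wrist's pose just before it. There is no depth.
- workorder.close_job(): hands the job in; it is judged then, once.
The state is a dict: "time": time; "joint_positions": joint angles; "dq": joint speeds; "tau": joint torques, N m; "tool_pos": TCP position; "tcp_rot": TCP orientation; "contact_force": force on the tool from outside, world axes, zero at the start; "moment": the same for the moment, N m; "grip_width": finger opening in mm; "finger_force": force on a finger pad.
Only numpy, scipy, OpenCV 4.12 (cv2) and the standard library are available. Lean on these libraries where they do the work, as an engineer would, in place of code of your own. Each camera call takes 0.05 s, during which the arm holds its last target. There are 200 camera calls.

### The job

Two spice jars, one red and one green, have been left on the lid of the bread bin: stand them, in either order, on the little spice shelf beside the two jars already there, so that all four make one straight, neat row along the board with about a finger's width between neighbours. Then lift the bin's lid by its steel handle to 45 degrees and keep holding it there so that I can put the bread in: the lid has no stay and drops shut, so finish with the handle still in the gripper. Leave everything else on the worktop where it is.

Things in the scene. Friction and masses are not known exactly. Their poses are not given: they have to be found in the camera images.
- bread_bin: cream steel bread bin, fixed, on the left or right of the worktop: 220 mm deep (its x), 320 wide (its y), 130 high without lid; origin at the centre of its underside, x from its front (handle side) to its back (hinge side). Its maple lid is 12 mm thick, so when shut the lid's top is 142 mm above the origin; it overhangs the front by 4 mm
- lid_hinge (a point): middle of the lid's hinge line, on the bin's back rim 130 mm above the worktop and 110 mm behind the bin's origin; the line runs along the bin's y
- lid (a joint): lid angle in rad: 0 shut (level), growing as its front edge rises towards the back; 0.785 is 45 degrees, 1.75 fully open. The hinge is free (no spring, no stay): the lid, about 0.7 kg with its handle, falls shut when let go and needs about 2 to 5 N of lift at the handle
- lid_handle (a point): steel bow handle on the lid's front edge, in the lid's plane: round bar 12 mm thick, along the bin's y, 150 mm long between two arms. The point is the bar's middle, 264 mm from the hinge line (6 mm above it when shut). Clear gap bar to lid edge 34 mm, bar to bin front 38 mm, between the arms 138 mm
- spice_shelf: little maple shelf on wire legs, fixed, on the other side from the bin: board 130 mm deep (its x), 290 long (its y), top 80 mm above the origin, which lies on the worktop under the board's middle. The row runs along the board's middle line (its y axis, x = 0): yellow and brown jars stand near its -y end, brown nearer the middle; the rest towards +y is empty
- jar_red: glass spice jar, a cylinder 46 mm in diameter and 98 mm tall with a black screw cap (the top 22 mm), about 0.13 kg; origin at the centre of its underside, z up. Red contents. It starts upright on the bin's lid
- jar_green: glass spice jar, a cylinder 46 mm in diameter and 98 mm tall with a black screw cap (the top 22 mm), about 0.13 kg; origin at the centre of its underside, z up. Green contents. It starts upright on the bin's lid
- jar_yellow: glass spice jar, a cylinder 46 mm in diameter and 98 mm tall with a black screw cap (the top 22 mm), about 0.13 kg; origin at the centre of its underside, z up. Yellow contents. It stands at the -y end of the spice shelf's row and stays there
- jar_brown: glass spice jar, a cylinder 46 mm in diameter and 98 mm tall with a black screw cap (the top 22 mm), about 0.13 kg; origin at the centre of its underside, z up. Brown contents. It stands on the spice shelf about 60 mm to the +y side of the yellow jar and stays there; the two jars are to follow it on its +y side
- mug: blue mug, 82 mm across, 92 mm tall, with a handle; stands at the middle of the back, to be left alone; origin under its centre
- oil_bottle: green glass oil bottle, 62 mm across, 200 mm tall, on the right side of the worktop, to be left alone; origin under its centre
- plate_stack: stack of paper plates, 200 mm across, about 64 mm high, on the left side of the worktop, to be left alone; origin under its centre
- cup_stack: stack of clear cups, 76 mm across, about 160 mm tall, on the left side, to be left alone; origin under its centre
- tea_tin: green tin, 84 mm across, 120 mm tall, on the right side of the worktop, to be left alone; origin under its centre
There are look-alikes about, which are no part of the job. What is shaped like the jar_red but blue or purple is not meant.

How it is judged:
By the outcome, as a careful person would: the job done as asked, in the order asked, and still so for the second after the job is handed in, while the arm keeps its last pose, push and grip.
It also fails if it takes over 72 s, if anything falls off the work surface, if the arm or the gripper's body presses on something with over 40 N, if the wrist force passes 120 N, or if a joint passes its speed limit or range.

## Working session

There is one attempt and no reset: what is moved stays moved. The work goes in short steps, Python scripts to look and compute and a shell command to move; the robot and the scene stay as the last step left them, time stands still between calls to the robot, and variables do not carry over. Pictures are saved under pics/ and viewed, at most 10 in all, crops included, and the job is handed in when it is done.

```bash
mkdir -p pics; ls; cat > h.py <<'E'
import numpy as np,cv2
from plant import get_obs,vision,workorder
from scipy.spatial.transform import Rotation as R
def cap(n):
    o=get_obs(); c=vision.capture(n)
    if 'pose' not in c:
        T=np.eye(4);T[:3,:3]=R.from_euler('xyz',o['tcp_rot']).as_matrix();T[:3,3]=o['tool_pos']
        c['pose']=T@np.array(c['T_tool_cam'])
    c['fish']=n=='wrist'
    return c
def save(c,f): cv2.imwrite('pics/'+f,cv2.cvtColor(np.array(c['pixels']),cv2.COLOR_RGB2BGR))
def ray(c,u,v):
    P=np.array(c['pose']);f=210/np.tan(np.radians(c['vfov'])/2)
    x=(u-c['cx'])/f;y=(v-c['cy'])/f
    if c['fish']:
        r=np.hypot(x,y);s=np.sin(r)/max(r,1e-9);d=np.array([x*s,-y*s,-np.cos(r)])
    else: d=np.array([x,-y,-1.])
    d=P[:3,:3]@d;return P[:3,3],d/np.linalg.norm(d)
def onz(c,u,v,z):
    o,d=ray(c,u,v);return o+d*(z-o[2])/d[2]
E
python3 - <<'E'
from h import *
print(get_obs())
for n in('scene','top'):
    c=cap(n);save(c,n+'0.png');print(n,c['vfov'],c['cx'],c['cy'],{k for k in c},np.round(c['pose'],3).tolist())
E
```

```text
pics
{'time': 0.0, 'joint_positions': array([-1.26197347e+00,  3.42705440e-01,  1.52503931e+00, -1.10958557e-05,
        1.27540366e+00, -1.46011486e-01]), 'dq': array([ 0.00056534, -0.00067881, -0.00140307, -0.00197933,  0.00054515,
       -0.00060239]), 'tau': array([-9.92685818e-04, -4.31240129e+01, -2.44218224e+01,  7.17190979e-02,
        5.59310918e-02, -1.74656311e-04]), 'tool_pos': array([ 230.52203618, -471.21505893,  226.04615918]), 'tcp_rot': array([-3.14005191e+00, -2.15854903e-04,  4.54837418e-01]), 'contact_force': array([0.16830072, 0.25615422, 0.61890262]), 'moment': array([ 0.02222025,  0.01188855, -0.07389817]), 'finger_force': 0.0, 'grip_width': 91.62532734090973}
scene 44.69841590941863 274.79827489790887 203.2223904443686 {'cx', 'pose', 'fish', 'cy', 'pixels', 'vfov'} [[0.28, -0.807, 0.52, 1403.442], [0.96, 0.227, -0.164, -225.85], [0.014, 0.545, 0.839, 1453.702], [0.0, 0.0, 0.0, 1.0]]
top 55.685185604398896 269.7345863401066 212.9097718152386 {'cx', 'pose', 'fish', 'cy', 'pixels', 'vfov'} [[-0.007, 0.995, -0.098, 471.921], [-1.0, -0.006, 0.013, 37.613], [0.013, 0.099, 0.995, 1283.73], [0.0, 0.0, 0.0, 1.0]]
```

View pics/top0.png

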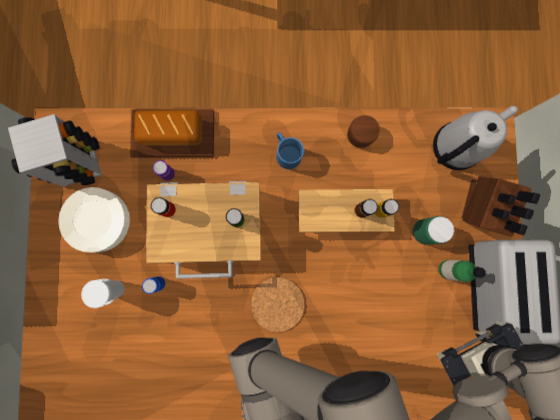

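View pics/scene0.png

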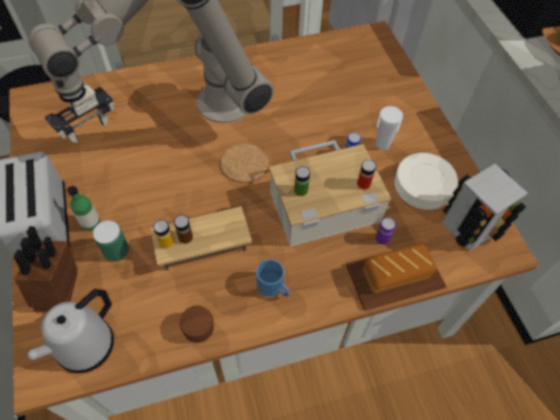

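The top view shows the bin at the left: lid at columns 147–260, rows 183–262, handle bar near row 276. The red jar's cap is at (160,206) and the green's at (235,217). The shelf is at columns 299–394, rows 190–232, with brown at (369,207) and yellow at (390,207). The blue and purple jars are decoys, and the arm is clear of the scene.

```bash
cat > m.py <<'E'
from h import *
def comps(m,amin=30):
    n,l,s,ce=cv2.connectedComponentsWithStats(m.astype(np.uint8),connectivity=8)
    return [(i,s[i],ce[i],l==i) for i in range(1,n) if s[i,4]>=amin]
E
python3 - <<'E'
from m import *
c=cap('top');im=np.array(c['pixels']);hsv=cv2.cvtColor(im,cv2.COLOR_RGB2HSV)
print('lid px',hsv[195,200],hsv[240,200],'table',hsv[320,200],hsv[200,280],'shelf',hsv[210,330])
for n,(u,v) in dict(red=(160,206),green=(235,217),brown=(369,207),yellow=(390,207)).items(): print(n,im[v-3:v+4:3,u-6:u+7:3].tolist())
for nm,(r0,r1,c0,c1),z in (('lid',(170,275,130,275),142),('shelf',(180,245,285,405),80)):
    m=np.zeros(im.shape[:2],bool);sub=hsv[r0:r1,c0:c1]
    m[r0:r1,c0:c1]=(sub[...,2]>185)&(sub[...,0]>10)&(sub[...,0]<26)&(sub[...,1]>60)
    k=sorted(comps(m,200),key=lambda q:-q[1][4])
    print(nm,[(q[1].tolist()) for q in k[:3]])
    mm=cv2.morphologyEx(k[0][3].astype(np.uint8),cv2.MORPH_OPEN,np.ones((5,5)))
    pts=cv2.findContours(mm,cv2.RETR_EXTERNAL,cv2.CHAIN_APPROX_NONE)[0][0][:,0]
    w=np.array([onz(c,u,v,z)[:2] for u,v in pts],np.float32)
    print(cv2.minAreaRect(w))
big=cv2.resize(im[160:300,130:410],None,fx=2.8,fy=2.8,interpolation=cv2.INTER_CUBIC)
cv2.imwrite('pics/crop1.png',big[...,::-1])
E
```

```text
lid px [ 16 141 205] [ 17 142 214] table [ 14 181 175] [ 13 180 122] shelf [ 17 138 225]
red [[[187, 181, 175], [191, 186, 181], [189, 182, 177], [190, 185, 179], [74, 71, 71]], [[188, 183, 178], [193, 187, 182], [186, 181, 176], [190, 185, 180], [89, 87, 86]], [[190, 184, 180], [192, 186, 180], [188, 183, 178], [190, 184, 179], [22, 20, 23]]]
green [[[175, 170, 164], [177, 173, 167], [171, 165, 160], [176, 171, 165], [68, 65, 65]], [[173, 168, 163], [178, 173, 167], [174, 169, 164], [178, 172, 167], [83, 79, 79]], [[168, 162, 158], [177, 170, 166], [175, 169, 164], [177, 173, 168], [29, 31, 27]]]
brown [[[101, 98, 96], [170, 165, 159], [170, 165, 161], [171, 165, 161], [168, 163, 158]], [[105, 102, 100], [169, 164, 158], [172, 167, 162], [167, 162, 157], [169, 164, 158]], [[26, 26, 27], [168, 162, 158], [172, 167, 164], [167, 162, 157], [143, 139, 136]]]
yellow [[[48, 44, 47], [166, 161, 157], [169, 165, 160], [184, 178, 173], [187, 181, 175]], [[88, 86, 85], [167, 163, 157], [169, 164, 160], [180, 175, 169], [186, 181, 175]], [[22, 22, 24], [165, 159, 155], [168, 163, 157], [169, 163, 158], [155, 150, 146]]]
lid [[146, 182, 120, 81, 6223]]
((587.799072265625, 69.14772033691406), (25.98944091796875, 17.4017276763916), 89.68408203125)
shelf [[299, 189, 95, 43, 3023]]
((542.8876953125, -333.4933166503906), (15.634181022644043, 12.185325622558594), 89.64529418945312)
```

View pics/crop1.png

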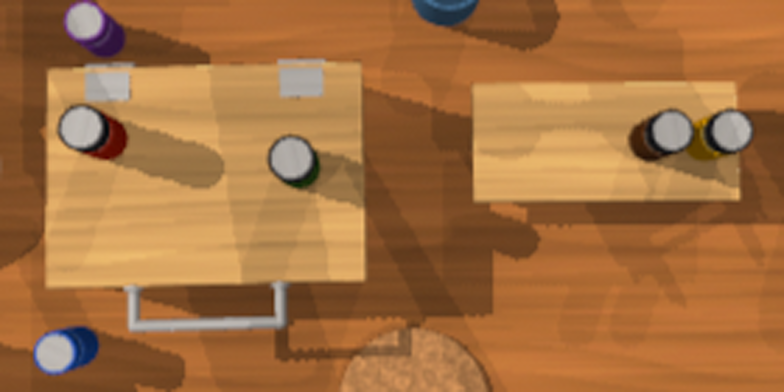

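The enlarged crop (2.8×, origin 130,160) shows all four caps as grey discs: red (82,128), green (293,158), brown (670,131) and yellow (731,131). The bar runs from (133,325) to (283,321), so I can measure it now.

```bash
cat >> m.py <<'E'
def disc(c,u,v,z,h=12,rad=None):
    im=np.array(c['pixels']).astype(int);m=np.zeros(im.shape[:2],bool)
    s=im[v-h:v+h+1,u-h:u+h+1];m[v-h:v+h+1,u-h:u+h+1]=(s.min(2)>120)&(s.max(2)-s.min(2)<28)
    k=[q for q in comps(m,20)];q=min(k,key=lambda q:np.hypot(*(q[2]-[u,v])))
    return q[2],q[1][4],onz(c,*q[2],z)
def rect(c,box,z):
    im=np.array(c['pixels']);hsv=cv2.cvtColor(im,cv2.COLOR_RGB2HSV);r0,r1,c0,c1=box
    m=np.zeros(im.shape[:2],np.uint8);s=hsv[r0:r1,c0:c1]
    m[r0:r1,c0:c1]=(s[...,2]>150)&(s[...,0]>9)&(s[...,0]<27)&(s[...,1]>60)&(s[...,1]<165)
    m=cv2.morphologyEx(m,cv2.MORPH_OPEN,np.ones((3,3)))
    pts=max(cv2.findContours(m,cv2.RETR_EXTERNAL,cv2.CHAIN_APPROX_NONE)[0],key=cv2.contourArea)[:,0]
    w=np.array([onz(c,u,v,z)[:2] for u,v in pts],np.float32);return cv2.minAreaRect(w)
E
python3 - <<'E'
from m import *
c=cap('top')
for n,(u,v,z) in dict(red=(159,206,240),green=(235,216,240),brown=(369,207,178),yellow=(391,207,178),blue=(150,286,98)).items(): print(n,*[np.round(q,1) for q in disc(c,u,v,z)])
print('lid',rect(c,(170,268,130,275),142));print('shelf',rect(c,(180,245,285,405),80))
im=np.array(c['pixels']).astype(int);P=[]
for u in range(182,228):
    s=im[268:284,u];g=(s.max(1)-s.min(1)<40)&(s.min(1)>110)
    if g.any(): P.append((u,268+np.nonzero(g)[0].mean(),g.sum()))
P=np.array(P);W=np.array([onz(c,u,v,136) for u,v,_ in P]);print(len(P),P[:,2].mean(),np.round(W[[0,-1]],1),'fit x=a*y+b',np.polyfit(W[:,1],W[:,0],1))
for r in(274,276,278): 
    g=np.nonzero((im[r,170:240].max(1)-im[r,170:240].min(1)<40)&(im[r,170:240].min(1)>110))[0]+170
    if len(g): print(r,g[0],g[-1],onz(c,g[0],r,136).round(1),onz(c,g[-1],r,136).round(1))
s=cap('scene')
for n,(u,v,z) in dict(red=(367,166,240),green=(302,175,240),brown=(182,223,178),yellow=(162,228,178)).items(): 
    print(n,onz(s,u,v,z).round(1))
E
```

```text
red [158.5 205.1] 162 [597.6 316.6 240. ]
green [233.5 215.9] 158 [567.8 119.1 240. ]
brown [369.7 206.2] 134 [ 598.8 -258.   178. ]
yellow [391.  206.1] 138 [ 598.6 -318.1  178. ]
blue [149.  285.6] 124 [377.  377.2  98. ]
lid ((560.4739379882812, 214.5777587890625), (226.96917724609375, 326.3616638183594), 0.9126276969909668)
shelf ((597.5484619140625, -209.76132202148438), (289.3774719238281, 131.79315185546875), 89.72137451171875)
46 4.0 [[407.7 273.4 136. ]
 [409.6 145.4 136. ]] fit x=a*y+b [-2.32142287e-02  4.13207196e+02]
274 176 231 [412.1 290.5 136. ] [410.9 134.  136. ]
276 176 230 [406.4 290.4 136. ] [405.3 136.8 136. ]
red [598.9 312.8 240. ]
green [578.1 115.6 240. ]
brown [ 605.9 -254.9  178. ]
yellow [ 606.8 -313.2  178. ]
```

Measurements agree with the given sizes: lid 227×326 against 226×320, shelf 289×132, brown–yellow spacing 60 mm. The bar's middle is at about (408,212), and the hinge at about (672,217). I'll place green at (598.5,−198) and red at (598.5,−138). The tool points down at yaw 90°, closing along world x, so it clears the neighbouring jars.

```bash
python3 -m pendant '{"dp":[[0,0,-0.06],[0,0,-0.12],[0.56,-0.38,-0.12],[0.56,-0.38,-0.12],[0.56,-0.38,-0.12],[0.56,-0.38,-0.12],[0.56,-0.38,-0.12],[0.56,-0.38,-0.12]],"rotation":[[0,0,0],[0,0,0],[0,0,-0.18],[0,0,-0.36],[0,0,-0.54],[0,0,-0.72],[0,0,-0.9],[0,0,-1.08]]}' 0.0918
```

```text
time: 1.25
tool_pos: [417.5, -144.3, 346.9]
tcp_rot: [3.141, 0.0, 1.54]
contact_force: [1.4, -1.5, -0.4]
grip_width: 91.7
finger_force: 0.0
```

```bash
python3 -m pendant '{"dp":[[0.05,0.026,0],[0.1,0.052,0],[0.15,0.079,0],[0.2,0.105,0],[0.268,0.141,0],[0.268,0.141,0.06],[0.268,0.141,0.06],[0.268,0.141,0.06]],"rotation":[[0,0,-0.035],[0,0,-0.035],[0,0,-0.035],[0,0,-0.035],[0,0,-0.035],[0,0,-0.035],[0,0,-0.035],[0,0,-0.035]]}'; python3 - <<'E'
from m import *
c=cap('wrist');save(c,'w1.png')
E
```

```text
time: 2.25
tool_pos: [567.8, 115.9, 288.5]
tcp_rot: [3.14, 0.0, 1.569]
contact_force: [-0.4, -0.2, 0.5]
grip_width: 91.9
finger_force: 0.0
```

View pics/w1.png

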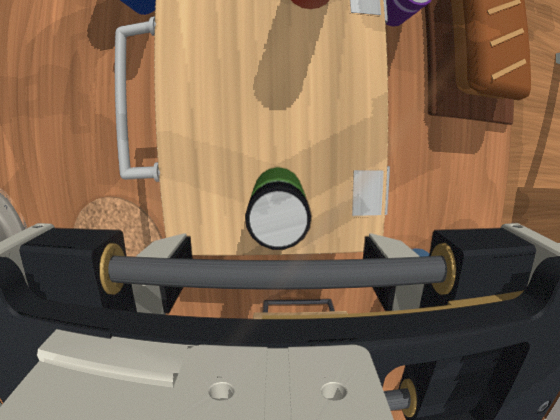

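The wrist view shows the green jar's cap at (278,219), between the two fingers and ahead of them. The red jar is at the top edge and the handle at (125,100). I'll check the jar's position from this view.

```bash
python3 - <<'E'
from m import *
c=cap('wrist')
print(disc(c,278,219,240,40),get_obs()['tool_pos'])
# handle bar middle & arms
for p in((123,100),(121,35),(125,172)): print(onz(c,*p,136).round(1))
E
```

```text
(array([277.20919821, 217.93610094]), np.int32(2457), array([568.20836064, 120.60554577, 240.        ])) [568.24199845 115.59135676 289.5471912 ]
[411.7 214.4 136. ]
[407.9 284.9 136. ]
[410.  139.5 136. ]
```

```bash
python3 -m pendant '{"dp":[[0.004,0,0.04],[0.004,0,0.075],[0.004,0,0.098],[0.004,0,0.098]],"rotation":[[0,0,0],[0,0,0],[0,0,0],[0,0,0]]}'; python3 -m pendant '{"dp":[[0,0,0],[0,0,0],[0,0,0],[0,0,0]],"rotation":[[0,0,0],[0,0,0],[0,0,0],[0,0,0]]}' 0.03
```

```text
time: 2.85
tool_pos: [567.4, 119.7, 189.1]
tcp_rot: [-3.141, 0.0, 1.569]
contact_force: [-0.0, -0.6, 0.3]
grip_width: 92.0
finger_force: 0.0
time: 3.35
tool_pos: [567.6, 120.6, 189.1]
tcp_rot: [3.141, 0.0, 1.57]
contact_force: [-0.3, -0.3, 0.6]
grip_width: 56.7
finger_force: 0.0
```

```bash
python3 -m pendant '{"dp":[[0,0,0],[0,0,0],[0,0,0],[0,0,0]],"rotation":[[0,0,0],[0,0,0],[0,0,0],[0,0,0]]}' 0.03; python3 -m pendant '{"dp":[[0,0,-0.03],[0,0,-0.07],[0,0,-0.07]],"rotation":[[0,0,0],[0,0,0],[0,0,0]]}'
```

```text
time: 3.85
tool_pos: [567.6, 120.6, 188.8]
tcp_rot: [3.141, 0.0, 1.57]
contact_force: [0.2, 0.5, 1.1]
grip_width: 45.6
finger_force: 30.0
time: 4.22
tool_pos: [568.7, 120.8, 261.7]
tcp_rot: [3.136, -0.0, 1.57]
contact_force: [0.2, -1.6, -0.7]
grip_width: 45.6
finger_force: 30.0
```

```bash
python3 -m pendant '{"dp":[[-0.05,0.005,0],[-0.1,0.01,0],[-0.15,0.015,0],[-0.2,0.02,0],[-0.25,0.025,0],[-0.295,0.03,0],[-0.318,0.03,0],[-0.318,0.03,0]],"rotation":[[0,0,0],[0,0,0],[0,0,0],[0,0,0],[0,0,0],[0,0,0],[0,0,0],[0,0,0]]}'; python3 - <<'E'
from m import *
w=cap('wrist');save(w,'w2.png');print(get_obs()['tool_pos'])
E
```

```text
time: 5.22
tool_pos: [596.6, -198.4, 257.4]
tcp_rot: [-3.14, -0.001, 1.568]
contact_force: [0.2, -0.2, -1.5]
grip_width: 45.5
finger_force: 30.0
[ 596.74307419 -196.96805536  257.77655479]
```

View pics/w2.png

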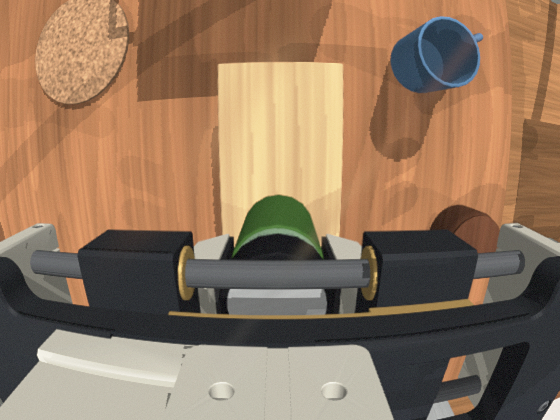

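The wrist view shows the green jar held upright at column 279, over the board (columns 218–343). The mug is clear at (437,55). Lowering it now.

```bash
python3 -m pendant '{"dp":[[0,0.002,0.04],[0,0.002,0.08],[0,0.002,0.11],[0,0.002,0.125],[0,0.002,0.129],[0,0.002,0.129]],"rotation":[[0,0,0],[0,0,0],[0,0,0],[0,0,0],[0,0,0],[0,0,0]]}'
```

```text
time: 6.02
tool_pos: [599.7, -197.2, 130.7]
tcp_rot: [3.14, 0.001, 1.57]
contact_force: [-0.1, -0.5, -0.5]
grip_width: 45.5
finger_force: 30.0
```

```bash
python3 -m pendant '{"dp":[[0,0,0.001],[0,0,0.002]],"rotation":[[0,0,0],[0,0,0]]}'
```

```text
time: 6.28
tool_pos: [599.5, -197.7, 128.5]
tcp_rot: [3.14, 0.001, 1.57]
contact_force: [0.4, 0.4, -1.7]
grip_width: 45.5
finger_force: 30.0
```

```bash
python3 -m pendant '{"dp":[[0,0,0.001],[0,0,0.002]],"rotation":[[0,0,0],[0,0,0]]}';python3 -m pendant '{"dp":[[0,0,0],[0,0,0]],"rotation":[[0,0,0],[0,0,0]]}'
```

```text
time: 6.52
tool_pos: [599.3, -197.7, 126.7]
tcp_rot: [3.141, 0.001, 1.57]
contact_force: [-2.9, 1.4, 8.4]
grip_width: 45.8
finger_force: 30.0
time: 6.78
tool_pos: [599.3, -197.6, 126.8]
tcp_rot: [3.141, 0.001, 1.57]
contact_force: [-1.3, 0.6, 5.4]
grip_width: 45.5
finger_force: 30.0
```

```bash
python3 -m pendant '{"dp":[[0,0,0],[0,0,0],[0,0,0],[0,0,0],[0,0,-0.03],[0,0,-0.08],[0,0,-0.14],[0,0,-0.17]],"rotation":[[0,0,0],[0,0,0],[0,0,0],[0,0,0],[0,0,0],[0,0,0],[0,0,0],[0,0,0]]}' 0.0918
```

```text
time: 7.78
tool_pos: [599.9, -197.7, 299.7]
tcp_rot: [3.137, 0.002, 1.57]
contact_force: [0.6, -0.2, -1.1]
grip_width: 91.9
finger_force: 0.0
```

```bash
python3 -m pendant '{"dp":[[0.06,0,0],[0.12,0,0],[0.18,0,0],[0.24,0,0],[0.3,0,0],[0.36,0,0],[0.42,0,0],[0.48,0,0]],"rotation":[[0,0,0],[0,0,0],[0,0,0],[0,0,0],[0,0,0],[0,0,0],[0,0,0],[0,0,0]]}'; python3 - <<'E'
from m import *
print(get_obs()['tool_pos'])
c=cap('top');save(c,'t2.png')
for n,(u,v,z) in dict(red=(159,206,240),green=(348,207,178),brown=(369,207,178),yellow=(391,207,178)).items():
    try: print(n,*[np.round(q,1) for q in disc(c,u,v,z)])
    except Exception as e: print(n,e)
E
```

```text
time: 8.78
tool_pos: [599.4, 284.5, 295.7]
tcp_rot: [3.141, 0.0, 1.57]
contact_force: [0.8, -1.2, 0.7]
grip_width: 92.0
finger_force: 0.0
[599.40791843 284.45369961 295.72635936]
red min() iterable argument is empty
green [348.8 206.3] 143 [ 598.8 -199.3  178. ]
brown [369.7 206.3] 145 [ 598.4 -258.   178. ]
yellow [390.9 206.2] 144 [ 598.4 -317.9  178. ]
```

Green stands at (598.8,−199.3), in line, about 59 mm from brown. Next is red.

```bash
python3 - <<'E'
from m import *
c=cap('wrist');im=np.array(c['pixels']).astype(int);print(get_obs()['tool_pos'])
m=(im.min(2)>120)&(im.max(2)-im.min(2)<28);m[240:]=0
for q in comps(m,800): print(q[2].round(1),q[1][4],onz(c,*q[2],240).round(1))
E
```

```text
[598.14039154 288.7542105  294.7133517 ]
[77.1 16.5] 2553 [444.9 451.6 240. ]
[263.1  18. ] 4595 [587.6 431.6 240. ]
[334. 168.] 1359 [635.2 330.5 240. ]
[278.6 185.7] 2499 [598.3 318.1 240. ]
```

```bash
python3 -m pendant '{"dp":[[0.0285,0,0],[0.0285,0,0.04],[0.0285,0,0.08],[0.0285,0,0.104],[0.0285,0,0.104]],"rotation":[[0,0,0],[0,0,0],[0,0,0],[0,0,0],[0,0,0]]}'; python3 -m pendant '{"dp":[[0,0,0],[0,0,0],[0,0,0],[0,0,0],[0,0,0],[0,0,0],[0,0,0]],"rotation":[[0,0,0],[0,0,0],[0,0,0],[0,0,0],[0,0,0],[0,0,0],[0,0,0]]}' 0.03
```

```text
time: 9.5
tool_pos: [598.7, 310.2, 189.4]
tcp_rot: [-3.137, 0.002, 1.569]
contact_force: [-0.2, -0.1, 0.2]
grip_width: 92.2
finger_force: 0.0
time: 10.38
tool_pos: [599.6, 311.1, 191.8]
tcp_rot: [3.142, 0.0, 1.57]
contact_force: [-0.4, -0.6, 0.7]
grip_width: 45.6
finger_force: 29.9
```

The tool settled 5.5 mm short of the jar's centre in y: the earlier reading was taken mid-oscillation. I'll re-grip it centred.

```bash
python3 -m pendant '{"dp":[[0,0,0],[0,0,0],[0,0,0],[0.0055,0,0],[0.0055,0,0],[0.0055,0,0]],"rotation":[[0,0,0],[0,0,0],[0,0,0],[0,0,0],[0,0,0],[0,0,0]]}' 0.07; python3 -m pendant '{"dp":[[0,0,0],[0,0,0],[0,0,0],[0,0,0],[0,0,0],[0,0,0],[0,0,-0.03],[0,0,-0.07]],"rotation":[[0,0,0],[0,0,0],[0,0,0],[0,0,0],[0,0,0],[0,0,0],[0,0,0],[0,0,0]]}' 0.03
```

```text
time: 11.12
tool_pos: [599.6, 316.7, 191.6]
tcp_rot: [-3.142, 0.0, 1.57]
contact_force: [-0.3, -0.5, 0.5]
grip_width: 70.0
finger_force: 0.0
time: 12.12
tool_pos: [599.2, 316.3, 261.1]
tcp_rot: [-3.139, 0.001, 1.57]
contact_force: [-0.3, 0.7, -1.2]
grip_width: 45.6
finger_force: 29.9
```

```bash
python3 -m pendant '{"dp":[[-0.06,0,0],[-0.12,0,0],[-0.18,0,0],[-0.24,0,0],[-0.3,0,0],[-0.36,0,0],[-0.41,0,0],[-0.44,0,0]],"rotation":[[0,0,0],[0,0,0],[0,0,0],[0,0,0],[0,0,0],[0,0,0],[0,0,0],[0,0,0]]}'; python3 -m pendant '{"dp":[[-0.016,0,0],[-0.016,0,0],[-0.016,0,0.04],[-0.016,0,0.08],[-0.016,0,0.115],[-0.016,0,0.127],[-0.016,0,0.127],[-0.016,0,0.127]],"rotation":[[0,0,0],[0,0,0],[0,0,0],[0,0,0],[0,0,0],[0,0,0],[0,0,0],[0,0,0]]}'
```

```text
time: 13.12
tool_pos: [598.9, -126.2, 261.5]
tcp_rot: [-3.142, 0.0, 1.568]
contact_force: [0.5, 0.8, -0.4]
grip_width: 45.0
finger_force: 29.9
time: 14.12
tool_pos: [600.3, -139.4, 136.5]
tcp_rot: [3.139, 0.001, 1.57]
contact_force: [-0.3, -0.7, -1.4]
grip_width: 45.3
finger_force: 29.9
```

```bash
python3 -m pendant '{"dp":[[0,0.0,0.003],[0,0,0.005],[0,0,0.006],[0,0,0.007],[0,0,0.007]],"rotation":[[0,0,0],[0,0,0],[0,0,0],[0,0,0],[0,0,0]]}'
```

```text
time: 14.75
tool_pos: [599.3, -139.6, 129.5]
tcp_rot: [3.14, 0.001, 1.57]
contact_force: [-3.7, -0.8, 9.1]
grip_width: 45.4
finger_force: 30.0
```

Contact, so I can release and retreat upward.

```bash
python3 -m pendant '{"dp":[[0,0,0],[0,0,0],[0,0,0],[0,0,0],[0,0,-0.03],[0,0,-0.08],[0,0,-0.14],[0,0,-0.17]],"rotation":[[0,0,0],[0,0,0],[0,0,0],[0,0,0],[0,0,0],[0,0,0],[0,0,0],[0,0,0]]}' 0.0918;  python3 -m pendant '{"dp":[[0.05,-0.025,0],[0.1,-0.05,0],[0.15,-0.075,0],[0.2,-0.1,0],[0.25,-0.13,0],[0.3,-0.16,0],[0.35,-0.19,0],[0.35,-0.19,0]],"rotation":[[0,0,0],[0,0,0],[0,0,0],[0,0,0],[0,0,0],[0,0,0],[0,0,0],[0,0,0]]}' 0.04; python3 - <<'E'
from m import *
print(get_obs()['tool_pos'])
c=cap('top');save(c,'t3.png')
for n,(u,v,z) in dict(red=(327,207,178),green=(348,207,178),brown=(369,207,178),yellow=(391,207,178),blue=(150,286,98)).items():
    try: print(n,*[np.round(q,1) for q in disc(c,u,v,z)])
    except Exception as e: print(n,e)
E
```

```text
time: 15.75
tool_pos: [600.0, -139.7, 301.6]
tcp_rot: [3.137, 0.002, 1.57]
contact_force: [0.4, -0.2, -0.1]
grip_width: 91.7
finger_force: 0.0
time: 16.75
tool_pos: [407.5, 213.5, 298.0]
tcp_rot: [3.141, -0.001, 1.576]
contact_force: [0.8, -1.0, -0.0]
grip_width: 40.3
finger_force: 0.0
[407.50708803 213.51400731 298.04092563]
red [327.4 206.8] 142 [ 597.6 -139.1  178. ]
green [348.8 206.2] 142 [ 598.9 -199.4  178. ]
brown [369.7 206.3] 144 [ 598.5 -258.1  178. ]
yellow [390.9 206.2] 143 [ 598.3 -317.8  178. ]
blue [149.7 279.8] 69 [393.9 375.7  98. ]
```

View pics/t3.png

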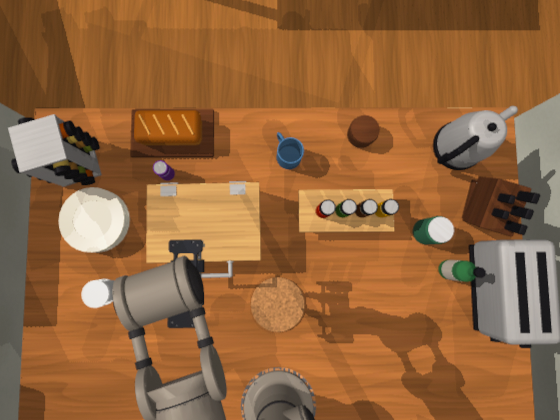

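The row is straight: x 597.6–598.9, spacings 60.3, 58.7 and 59.7 mm. The gripper is now over the handle at (185,265). I'll measure the bar in the wrist view after settling.

```bash
python3 -m pendant '{"dp":[[0,0,0],[0,0,0]],"rotation":[[0,0,0],[0,0,0]]}'; python3 - <<'E'
from m import *
c=cap('wrist');save(c,'w3.png');o=get_obs();print(o['tool_pos'],o['tcp_rot'])
im=np.array(c['pixels']).astype(int);W=[]
for r in range(60,225,5):
    s=im[r];g=np.nonzero((s.max(1)-s.min(1)<30)&(s.min(1)>100))[0];g=g[(g>220)&(g<340)]
    if len(g): 
        w=onz(c,g.mean(),r,136);W.append(w);print(r,g.min(),g.max(),w[:2].round(1))
E
```

```text
time: 17.05
tool_pos: [410.3, 209.7, 297.5]
tcp_rot: [-3.141, 0.0, 1.568]
contact_force: [0.8, -0.3, -0.2]
grip_width: 40.1
finger_force: 0.0
[410.2573165  209.7009708  297.52775991] [-3.14141551e+00  3.16396874e-04  1.56760102e+00]
60 306 312 [441.5 340.8]
65 306 313 [441.9 335.7]
70 306 313 [441.9 330.6]
75 306 313 [441.9 325.6]
80 307 313 [442.3 320.5]
85 307 313 [442.3 315.5]
90 307 312 [441.8 310.5]
95 307 312 [441.8 305.5]
100 307 313 [442.3 300.6]
105 307 315 [443.3 295.6]
110 269 316 [425.2 290.5]
115 268 316 [424.7 285.5]
120 268 315 [421.9 280.6]
125 269 313 [420.8 275.7]
130 269 313 [419.3 270.8]
135 269 313 [416.6 265.8]
140 269 313 [416.6 260.9]
145 269 313 [416.6 256. ]
150 269 313 [416.6 251. ]
155 269 313 [416.6 246.1]
160 270 313 [417.3 241.1]
165 270 312 [415.5 236.1]
170 270 313 [417.3 231.1]
175 270 313 [417.3 226.1]
180 270 313 [417.3 221. ]
185 270 313 [417.3 215.9]
190 270 313 [417.3 210.8]
195 271 313 [418.3 205.7]
200 271 313 [416.6 200.5]
205 271 313 [418.3 195.3]
210 271 313 [420.8 190. ]
215 271 313 [420.8 184.7]
220 271 313 [420.8 179.4]
```

View pics/w3.png

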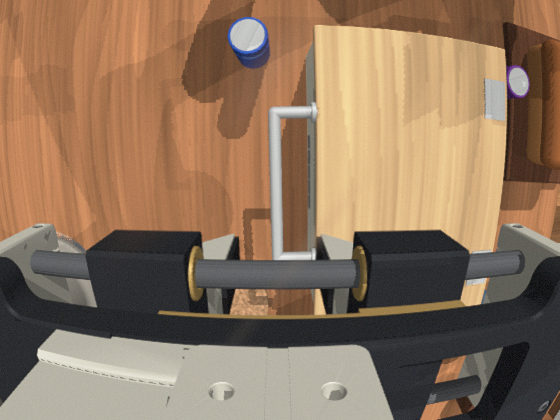

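The wrist view shows the bar vertical at columns 270–281, from row 110 to row 257, and the lid edge at column 315. The bar lies between the fingers.

```bash
python3 - <<'E'
from m import *
o=get_obs();c=cap('wrist');print(o['tool_pos'])
im=np.array(c['pixels']).astype(int)
for r in(125,150,175,200,215,225):
    s=im[r,255:300];g=(s.max(1)-s.min(1)<30)&(s.min(1)>100);n,l,st,ce=cv2.connectedComponentsWithStats(g.astype(np.uint8)[None])
    i=1+np.argmax(st[1:,4]);u=255+ce[i,0];print(r,round(u,1),st[i,4],onz(c,u,r,136)[:2].round(1))
for p in((276,110),(281,257)):print(onz(c,*p,136).round(1))
E
```

```text
[410.2573165  209.7009708  297.52775991]
125 274.5 12 [407.6 275.7]
150 274.5 12 [407.5 251.1]
175 275.5 12 [408.4 226.1]
200 276.0 11 [408.7 200.6]
215 276.5 12 [409.2 184.8]
225 276.5 12 [409.1 174.1]
[409.1 290.5 136. ]
[413.7 138.2 136. ]
```

```bash
python3 -m pendant '{"dp":[[0.0035,-0.0015,0.0],[0.0035,-0.0015,0.05],[0.0035,-0.0015,0.1],[0.0035,-0.0015,0.125],[0.0035,-0.0015,0.145],[0.0035,-0.0015,0.16],[0.0035,-0.0015,0.17],[0.0035,-0.0015,0.178]],"rotation":[[0,0,-0.02],[0,0,-0.02],[0,0,-0.02],[0,0,-0.02],[0,0,-0.02],[0,0,-0.02],[0,0,-0.02],[0,0,-0.02]]}' 0.026; python3 -m pendant '{"dp":[[0,0,0],[0,0,0],[0,0,0],[0,0,0],[0,0,0]],"rotation":[[0,0,0],[0,0,0],[0,0,0],[0,0,0],[0,0,0]]}' 0.0
```

```text
time: 18.15
tool_pos: [408.2, 214.3, 119.4]
tcp_rot: [3.141, 0.0, 1.59]
contact_force: [0.4, 1.0, -0.0]
grip_width: 25.9
finger_force: 0.0
time: 18.77
tool_pos: [408.5, 214.3, 120.1]
tcp_rot: [3.14, -0.0, 1.59]
contact_force: [2.2, -1.0, 1.7]
grip_width: 10.8
finger_force: 30.0
```

The bar is gripped: opening 10.8 mm, 30 N. Now I lift along the arc about the hinge at constant tool orientation, letting the bar turn in the pads.

```bash
python3 -m pendant '{"dp":[[0,0.0006,-0.0129],[0,0.0019,-0.0258],[0,0.0037,-0.0387],[0,0.0062,-0.0514],[0,0.0094,-0.064],[0,0.0131,-0.0764],[0,0.0175,-0.0886],[0,0.0224,-0.1006]],"rotation":[[0,0,0],[0,0,0],[0,0,0],[0,0,0],[0,0,0],[0,0,0],[0,0,0],[0,0,0]]}'
```

```text
time: 19.77
tool_pos: [430.1, 214.6, 220.8]
tcp_rot: [-3.14, 0.0, 1.59]
contact_force: [2.4, 1.0, -4.9]
grip_width: 10.8
finger_force: 30.0
```

```bash
python3 -m pendant '{"dp":[[0,0.0055,-0.0117],[0,0.0116,-0.0231],[0,0.0182,-0.0343],[0,0.0254,-0.0451],[0,0.0331,-0.0555],[0,0.0413,-0.0655],[0,0.05,-0.0751],[0,0.0592,-0.0843]],"rotation":[[0,0,0],[0,0,0],[0,0,0],[0,0,0],[0,0,0],[0,0,0],[0,0,0],[0,0,0]]}';python3 -m pendant '{"dp":[[0,0,0],[0,0,0],[0,0,0],[0,0,0]],"rotation":[[0,0,0],[0,0,0],[0,0,0],[0,0,0]]}'; python3 - <<'E'
from m import *
o=get_obs();print(o['tool_pos'],o['contact_force'],o['moment'])
s=cap('scene');save(s,'s2.png');c=cap('top')
for n,(u,v,z) in dict(red=(327,207,178),green=(348,207,178),brown=(369,207,178),yellow=(391,207,178)).items():
    try: print(n,*[np.round(q,1) for q in disc(c,u,v,z)])
    except Exception as e: print(n,e)
E
```

```text
time: 20.78
tool_pos: [487.6, 215.7, 306.4]
tcp_rot: [-3.137, 0.0, 1.59]
contact_force: [-13.2, -1.2, 7.6]
grip_width: 10.9
finger_force: 30.0
time: 21.28
tool_pos: [487.6, 215.7, 306.4]
tcp_rot: [-3.138, 0.0, 1.59]
contact_force: [-12.5, -1.9, 8.2]
grip_width: 11.4
finger_force: 30.0
[487.57958344 215.69692281 306.42346457] [-12.5335036   -1.93103644   8.16218269] [-0.25087718  2.13234901 -0.00930868]
red [327.6 206.7] 147 [ 597.8 -139.5  178. ]
green [348.8 206.3] 145 [ 598.7 -199.1  178. ]
brown [369.6 206.3] 146 [ 598.4 -257.9  178. ]
yellow [390.9 206.2] 144 [ 598.4 -317.9  178. ]
```

View pics/s2.png

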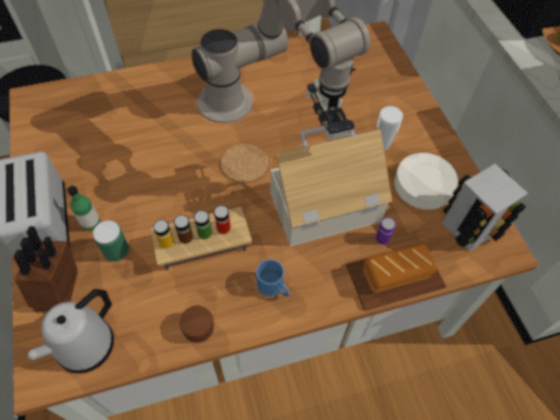

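The scene view shows four jars in a row on the shelf at (162–222, 215–230), the lid raised with its front edge from (276,165) to (380,137), and the gripper on the handle at (325,130). The force is a 14 N radial squeeze toward the hinge. I'll move out about 2.5 mm to relieve it, then check the angle.

```bash
python3 -m pendant '{"dp":[[0,-0.001,-0.0007],[0,-0.0025,-0.0015],[0,-0.0025,-0.0015],[0,-0.0025,-0.0015]],"rotation":[[0,0,0],[0,0,0],[0,0,0],[0,0,0]]}'; python3 - <<'E'
from m import *
s=cap('scene');im=np.array(s['pixels']);hsv=cv2.cvtColor(im,cv2.COLOR_RGB2HSV)
m=np.zeros(im.shape[:2],np.uint8);b=hsv[120:225,262:400]
m[120:225,262:400]=(b[...,2]>150)&(b[...,0]>9)&(b[...,0]<27)&(b[...,1]>50)&(b[...,1]<165)
m=cv2.morphologyEx(m,cv2.MORPH_OPEN,np.ones((3,3)))
k=max(cv2.findContours(m,cv2.RETR_EXTERNAL,cv2.CHAIN_APPROX_NONE)[0],key=cv2.contourArea)
q=cv2.approxPolyDP(cv2.convexHull(k),5,True)[:,0];print(q.tolist())
# lid-top point 224 mm from the hinge: intersect ray with each lid side's vertical plane y ~ 214+-160
for u,v in q:
    o,d=ray(s,u,v)
    for y in(54+1,374+1):
        p=o+d*(y-o[1])/d[1];print((u,v),y,p.round(0), 'angle',np.degrees(np.arctan2(p[2]-130,672-p[0])).round(1))
E
```

```text
time: 21.88
tool_pos: [487.1, 215.7, 306.1]
tcp_rot: [-3.141, 0.0, 1.59]
contact_force: [-2.1, -0.7, -2.6]
grip_width: 11.0
finger_force: 30.0
[[379, 130], [392, 161], [391, 200], [292, 224], [279, 163], [309, 139]]
(np.int32(379), np.int32(130)) 55 [989.  55. 911.] angle 112.1
(np.int32(379), np.int32(130)) 375 [517. 375. 292.] angle 46.3
(np.int32(392), np.int32(161)) 55 [1039.   55.  902.] angle 115.4
(np.int32(392), np.int32(161)) 375 [624. 375. 274.] angle 71.7
(np.int32(391), np.int32(200)) 55 [1066.   55.  844.] angle 118.9
(np.int32(391), np.int32(200)) 375 [681. 375. 150.] angle 114.1
(np.int32(292), np.int32(224)) 55 [685.  55. 159.] angle 114.4
(np.int32(292), np.int32(224)) 375 [ -133.   375. -1315.] angle -60.9
(np.int32(279), np.int32(163)) 55 [542.  55. 274.] angle 47.8
(np.int32(279), np.int32(163)) 375 [ -440.   375. -1071.] angle -47.2
(np.int32(309), np.int32(139)) 55 [744.  55. 611.] angle 98.5
(np.int32(309), np.int32(139)) 375 [  -8.  375. -349.] angle -35.1
```

The lid is at about 45° (the arm pose gives 44.9°, the camera corners 43–45°). The residual force is only the lid's weight, the grip is firm at 30 N, and the jars haven't moved.

```bash
python3 -c "
from plant import workorder;print(workorder.close_job())"
```

```text
the job is handed in; nothing more can be done
None
```

The job is handed in: the red and green jars stand on the spice shelf in a straight row with the other two, with gaps of about 13–14 mm, and the arm is holding the bin's lid by its handle at about 45°.

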